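# Make up two airway training kits

### The arm

A 6-joint arm with a two-finger parallel gripper is mounted at the origin on the work surface. World frame = base frame: x ahead of the robot, y to its left, z up, the work surface at z = 0. Lengths are in m, angles in rad, forces in N, time in s.
With the tool pointing down it reaches from about 0.3 to 0.85 m from the base axis. Payload 5.4 kg.
Tool frame: the origin (TCP) lies midway between the tips of the shut fingers; the grasp point (between the pads) lies 19 mm behind it; z points along the fingers, y is the line along which they close (so a half turn about z gives the same grasp; the last joint's range is limited). The gripper opens to 85 mm and grips with 20 to 120 N. Pads are 22 mm wide; open, the fingers measure 114 mm over their backs; the gripper's body (76 mm by 85 mm) begins 54 mm behind the grasp point. The pads swing forward as they close: fully open they stand 13 mm farther back than shut.
Start: joints at [-1.447, 0.158, 1.597, -0, 1.386, -0.21], TCP at [0.188, -0.543, 0.203] pointing down, gripper open.
Joint ranges: [-2.91, 2.91], [-0.94, 2.29], [0.18, 2.7], [-1.29, 4.43], [0.17, 2.64], [-3, 3]. Speed limits (rad/s): [2.57, 2.57, 3.14, 3.14, 3.14, 3.14].

### API

Orientations are given as a unit quaternion [x, y, z, w].
In Python, from bench import manip gives the robot as it stands.
- The arm moves only by the shell command python3 -m crank 'ROWS'. ROWS is JSON, a list of rows, each a list of 7 numbers: the shift along the tool's x, y, z in cm, then the turn, a rotation vector about the tool's x, y, z in rad, then the opening in per cent of the stroke, from 0 (shut) to 100 (fully open). In form: [[dx, dy, dz, wx, wy, wz, gripper], ...]. A call has 1 to 12 rows; each row is the pose to reach, as a shift and turn from the pose commanded when the call began, along the tool's axes at that moment; what a row does not reach only later rows make up. A row lasts 1/10 s, in which the tool goes at most 50 mm and 8.59 degrees, less where a joint would pass 70% of its speed; a pose out of reach is approached as far as the arm can. A call with a gripper value outside its range is refused whole. The fingers move at their own pace and stop on an object; the grip force is fixed at half the most. Time passes only in rows, so rows that repeat a pose let the fingers close. It gives the time, the measured TCP pose, the force, the opening and the grip force at its end, in the units of the state.
- manip.observe(): the state, without advancing time (a new reading comes with each control period).
- manip.capture(name): name is "side" or "top"; returns a dict with "frame" (384x512x3 uint8, red, green, blue), "mtx" (3x3 intrinsics, pixels), "extrinsics" (4x4, takes a point from camera to world coordinates). Camera axes: x right, y up, looking along -z (the intrinsics and any distortion apply to the point x, -y, -z); pixel columns grow to the right and rows downward; lengths in m; the calibration is good to about 2 mm. A picture is of the moment at which its call begins. There is no depth.
- manip.hand_in(): hands the job in; it is judged then, once.
The state is a dict: "time": time; "joint_positions": joint angles; "joint_velocities": joint speeds; "effort": joint torques, N m; "eef_pos": TCP position; "orientation": TCP orientation; "contact_force": force on the tool from outside, world axes, zero at the start; "ft_torque": the same for the moment, N m; "gripper_width": opening from 0.0 (shut) to 1.0 (fully open); "gripper_force": force on a finger pad.
Only numpy, scipy, OpenCV 4.12 (cv2) and the standard library are available. Lean on these libraries where they do the work, as an engineer would, in place of code of your own. Each camera call takes 0.05 s, during which the arm holds its last target. There are 200 camera calls.

### The job

Make up the two kits for the next trainees: the blue tray gets the red airway and the white laryngoscope handle, the orange tray gets the green airway and the syringe. In each tray the airway goes in the compartment with the white floor and the other thing in the one with the dark grey floor, each lying flat in the middle of its compartment, lengthwise along it (either end first), set down rather than dropped. Leave the yellow airway and the roll of tape where they lie.

Things in the scene. Friction and masses are not known exactly. Their poses are not given: they have to be found in the camera images.
- red_airway_mid (a point): Red plastic oropharyngeal airway on its side: a bowed bar 12 mm thick, 18 mm high, bow radius 60 mm, 102 mm long, with a 32 mm wide, 18 mm high flange at its -x end. Point: middle of the bow, in the bar, half-way up (9 mm over its underside); the flange reaches 60 mm from it. x lengthwise, y across the bar to the outside of the bow, z up. 25 g.
- green_airway_mid (a point): Green plastic oropharyngeal airway on its side: a bowed bar 12 mm thick, 18 mm high, bow radius 60 mm, 86 mm long, with a 32 mm wide, 18 mm high flange at its -x end. Point: middle of the bow, in the bar, half-way up (9 mm over its underside); the flange reaches 52 mm from it. x lengthwise, y across the bar to the outside of the bow, z up. 25 g.
- yellow_airway_mid (a point): Yellow plastic oropharyngeal airway on its side: a bowed bar 12 mm thick, 18 mm high, bow radius 60 mm, 94 mm long, with a 32 mm wide, 18 mm high flange at its -x end. Point: middle of the bow, in the bar, half-way up (9 mm over its underside); the flange reaches 55 mm from it. x lengthwise, y across the bar to the outside of the bow, z up. In no kit: leave it. 25 g.
- scope_mid (a point): White video laryngoscope handle without blade, dark display up: 120 mm long, 28 mm high. Straight grip 28 mm wide; display head 56 mm wide, 34 mm long at its +x end; steel collar 23 mm in diameter at its -x end. Point: middle of the grip, half-way up (14 mm over its underside); the grip reaches 26 mm from it to +x, 38 mm to -x. x lengthwise, y across, z up. 220 g.
- syringe_mid (a point): Pale blue syringe, plunger in, lying: barrel 20 mm in diameter, 76 mm long, finger flange 34 mm wide at its -x end, collar 24 mm wide at its +x end (both flat, 20 mm high: it does not roll); 107 mm long overall. Point: middle of the barrel, on its axis (10 mm over its underside). x lengthwise (nozzle at +x), y across, z up. 30 g.
- tape_mid (a point): Roll of white tape lying flat, 90 mm across, 24 mm high, open in the middle. The point is its centre, half-way up; z up. Leave it alone.
- blue_tray: Blue kit tray, fixed, level, 168 mm (x) by 172 mm (y). Origin: centre of its underside, on the table; z up. Rim and a partition along x are 12 mm high, 4 mm thick. Two compartments, each 160 mm along x, 80 mm along y, floor 5 mm above the underside: white floor centred at x = 0, y = -42 mm; dark grey floor at x = 0, y = 42 mm.
- orange_tray: Orange kit tray, fixed, level, 168 mm (x) by 172 mm (y). Origin: centre of its underside, on the table; z up. Rim and a partition along x are 12 mm high, 4 mm thick. Two compartments, each 160 mm along x, 80 mm along y, floor 5 mm above the underside: white floor centred at x = 0, y = 42 mm; dark grey floor at x = 0, y = -42 mm.
Things that resemble listed ones, but are neither listed nor needed, are in the scene too. Of the things like the part that bears red_airway_mid, leave any that is brown; of the rest the smaller one is meant.

How it is judged:
By the outcome, as a careful person would: the job done as asked, in the order asked, and still so for the second after the job is handed in, with the robot touching nothing.
It also fails if it takes over 112 s, if anything falls off the work surface, if the arm or the gripper's body presses on something with over 40 N, if the wrist force passes 120 N, or if a joint passes its speed limit or range.

## Working session

There is one attempt and no reset: what is moved stays moved. The work goes in short steps, Python scripts to look and compute and a shell command to move; the robot and the scene stay as the last step left them, time stands still between calls to the robot, and variables do not carry over. Pictures are saved under pics/ and viewed, at most 14 in all, crops included, and the job is handed in when it is done.

```bash
mkdir -p pics; ls
python3 - <<'E'
from bench import manip
import cv2
s=manip.observe();print(s)
for n in("top","side"):
    c=manip.capture(n);cv2.imwrite(f"pics/{n}0.png",c["frame"][...,::-1]);print({k:v for k,v in c.items() if k!="frame"})
E
```

```text
pics
{'time': 0.0, 'joint_positions': array([-1.44710638e+00,  1.59077216e-01,  1.59823067e+00, -8.86237259e-06,
        1.38620567e+00, -2.10099990e-01]), 'joint_velocities': array([ 0.00050913,  0.00013045, -0.00093255, -0.00070411, -0.00193834,
       -0.0001177 ]), 'effort': array([ 4.96634857e-04, -3.95986927e+01, -3.31436419e+01, -2.48570850e-04,
        8.20152200e-03,  2.40282725e-05]), 'eef_pos': array([ 0.18827959, -0.54260733,  0.20230191]), 'orientation': array([ 9.86104741e-01,  1.66121995e-01,  3.71324412e-05, -9.59745187e-04]), 'contact_force': array([ 0.30568996,  0.74690109, -0.41007238]), 'ft_torque': array([-0.01122442, -0.02663335,  0.03178321]), 'gripper_force': 0.0, 'gripper_width': 0.9962134833696745}
{'mtx': array([[453.04744474,   0.        , 253.68474805],
       [  0.        , 453.04744474, 186.0512339 ],
       [  0.        ,   0.        ,   1.        ]]), 'extrinsics': array([[-0.02763445,  0.99606914, -0.08415825,  0.36601848],
       [-0.99950982, -0.02877248, -0.01233948,  0.0765486 ],
       [-0.01471241,  0.083776  ,  0.996376  ,  1.18669187],
       [ 0.        ,  0.        ,  0.        ,  1.        ]])}
{'mtx': array([[467.57914222,   0.        , 252.40771295],
       [  0.        , 467.57914222, 197.51015588],
       [  0.        ,   0.        ,   1.        ]]), 'extrinsics': array([[-0.99838085,  0.02971413, -0.04850511,  0.39205787],
       [-0.05675768, -0.57694888,  0.81480584,  1.15154697],
       [-0.00377372,  0.81623959,  0.57770122,  0.79721069],
       [ 0.        ,  0.        ,  0.        ,  1.        ]])}
```

View pics/top0.png

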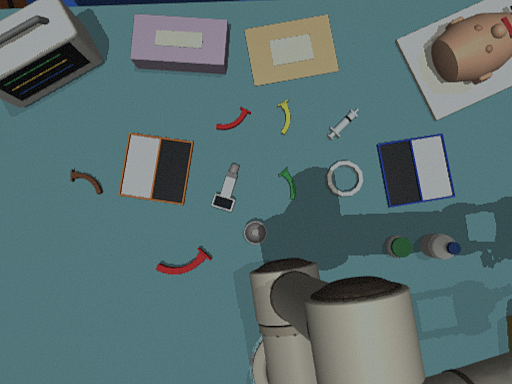

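View pics/side0.png

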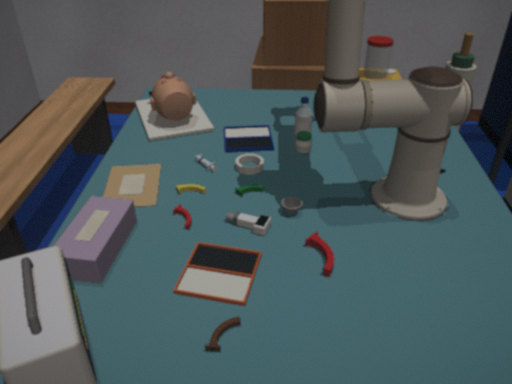

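Candidates in the top view for the red airway: small red (233,120), large red (185,262) and brown (87,181). By the description the small red one at (233,120) is meant. The other targets are green (288,183), scope (228,188) and syringe (343,124). The blue tray is at (416,170), with its white floor on the right, and the orange tray at (157,168), with white on the left.

```bash
cat > h.py <<'E'
import numpy as np, cv2
from bench import manip
def cast(c,uv,z):
    uv=np.atleast_2d(uv).astype(float); K=c["mtx"];E=c["extrinsics"]
    d=np.c_[(uv[:,0]-K[0,2])/K[0,0],-(uv[:,1]-K[1,2])/K[1,1],-np.ones(len(uv))]@E[:3,:3].T
    o=E[:3,3]; return (o+d*((z-o[2])/d[:,2])[:,None])[:,:2]
def mask(c,name,box):
    f=c["frame"]; h=cv2.cvtColor(f,cv2.COLOR_RGB2HSV); H,S,V=[h[...,i].astype(int) for i in range(3)]
    m={"red":((H<8)|(H>172))&(S>150)&(V>70),"green":(H>45)&(H<80)&(S>130)&(V>50),"orange":(H>4)&(H<20)&(S>150)&(V>90),
       "blue":(H>105)&(H<130)&(S>120),"pale":(S<70)&(V>90),"scope":(S<75)}[name]
    o=np.zeros(m.shape,np.uint8);x0,y0,x1,y1=box;o[y0:y1,x0:x1]=m[y0:y1,x0:x1]
    n,l,st,_=cv2.connectedComponentsWithStats(o); return (l==1+np.argmax(st[1:,4])).astype(np.uint8) if n>1 else o
def rect(c,m,z):
    p=cast(c,np.argwhere(m)[:,::-1],z); r=cv2.minAreaRect((p*1000).astype(np.float32)); b=cv2.boxPoints(r)
    e=[b[1]-b[0],b[2]-b[1]];L=max(e,key=np.linalg.norm)
    return p,np.array(r[0]).round(1),np.round(r[1],1),round(float(np.degrees(np.arctan2(L[1],L[0]))),1)
E
python3 - <<'E'
from h import *
c=manip.capture("top")
ims=[]
for n,b,z in [("red",(210,100,260,135),.012),("green",(270,160,305,205),.012),("scope",(205,155,245,215),.02),("pale",(322,102,365,145),.012),("orange",(110,125,200,210),.012),("blue",(370,125,460,212),.012)]:
    m=mask(c,n,b);p,ce,sz,a=rect(c,m,z);print(n,m.sum(),"mean",(p.mean(0)*1000).round(1),"rect",ce,sz,a)
    x0,y0,x1,y1=b;f=c["frame"][y0:y1,x0:x1,::-1].copy();g=f.copy();g[m[y0:y1,x0:x1]>0]=(255,0,255)
    ims.append(cv2.resize(np.hstack([f,g]),(260,170),interpolation=cv2.INTER_NEAREST) if n in("orange","blue") else cv2.resize(np.hstack([f,g]),(390,200)if n=="red" else(390,200),interpolation=cv2.INTER_NEAREST))
cv2.imwrite("pics/crop1.png",np.vstack([np.hstack(ims[:2]),np.hstack(ims[2:4]),np.pad(np.hstack(ims[4:]),((0,0),(0,260),(0,0)))]))
E
```

```text
red 175 mean [640.7 137.8] rect [642.6 140.2] [30.9 95.4] -55.9
green 153 mean [472.5  -1.3] rect [469.4   1.9] [81.7 28.2] 20.3
scope 633 mean [457.6 160.2] rect [466.1 158.6] [ 58.6 123.1] -17.1
pale 193 mean [ 611.4 -135.9] rect [ 609.4 -136.3] [35.9 65.7] -61.8
orange 326 mean [526.8 310. ] rect [520.2 346.1] [171.7 166.5] 80.0
blue 651 mean [ 495.7 -324.4] rect [ 495.4 -330.3] [169.2 174.1] -82.4
```

View pics/crop1.png

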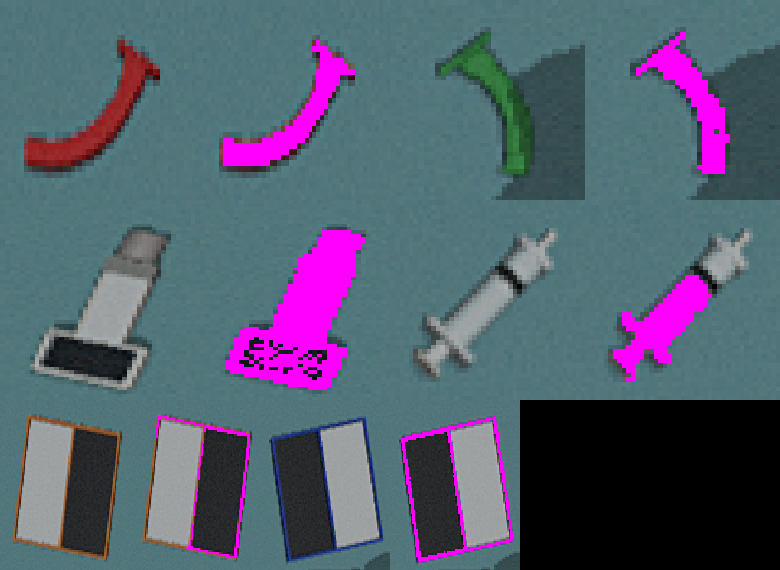

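Run:
```python
from h import *
from scipy.optimize import least_squares
c=manip.capture("top")
for n,b,L in [("red",(210,100,260,135),102),("green",(270,160,305,205),86)]:
    m=mask(c,n,b);p=cast(c,np.argwhere(m)[:,::-1],.014)*1000
    ok=np.ones(len(p),bool)
    g={"red":np.array([-1,1])*.7,"green":np.array([-1,1])*.0+np.array([0,1.])}[n]
    # inward direction guess: red bow bulges to (-x,-y); green bulges to -y (image right)
    g={"red":np.array([.83,.56]),"green":np.array([.35,.94])}[n]
    q=p.mean(0)+g*50
    for R in (60,None):
        f=(lambda v:np.hypot(*(p[ok]-v[:2]).T)-(R or v[2]))
        s=least_squares(f,[*q,60],loss="soft_l1",f_scale=3).x
        d=p-s[:2];r=np.hypot(*d.T);mid=-g;a=np.degrees(np.arctan2(mid[0]*d[:,1]-mid[1]*d[:,0],d@mid))
        lo,hi=a.min(),a.max(); print(n,R,s.round(1),"ang",lo.round(1),hi.round(1),"flange side r-span", [np.ptp(r[(a>=k)&(a<k+8)]).round(0) for k in np.arange(lo,hi,8)])
        for md in [(lo+hi)/2]:
            t=np.arctan2(mid[1],mid[0])+np.radians(md); print("  mid",(s[:2]+60*np.array([np.cos(t),np.sin(t)])).round(1),"tangent deg",np.degrees(t).round(1)+90)
ex=[]
# scope: grip pixels; syringe: axis from full silhouette
m=mask(c,"scope",(205,155,245,215));p=cast(c,np.argwhere(m)[:,::-1],.02)*1000
for z,dirn in [(0,-17.1)]:
    u=np.array([np.cos(np.radians(dirn)),np.sin(np.radians(dirn))]);v=np.array([-u[1],u[0]])
    a=p@u
    for k in np.arange(a.min(),a.max(),10):
        w=(p@v)[(a>=k)&(a<k+10)];print("scope",k.round(),w.min().round(1),w.max().round(1),((w.min()+w.max())/2).round(1))
f=c["frame"].astype(int);h=cv2.cvtColor(c["frame"],cv2.COLOR_RGB2HSV)
o=np.zeros(f.shape[:2],np.uint8);B=(322,102,365,145);o[B[1]:B[3],B[0]:B[2]]=((h[...,1]<75))[B[1]:B[3],B[0]:B[2]]
p=cast(c,np.argwhere(o)[:,::-1],.012)*1000
r=cv2.minAreaRect(p.astype(np.float32));print("syr",o.sum(),r,p.mean(0))
w,V=np.linalg.eigh(np.cov(p.T));u=V[:,1];print("axis",np.degrees(np.arctan2(u[1],u[0])),"ext",((p-p.mean(0))@u).min(),((p-p.mean(0))@u).max())
```

```text
red 60 [684.1 166.8  60. ] ang -52.3 45.5 flange side r-span [np.float64(11.0), np.float64(9.0), np.float64(8.0), np.float64(11.0), np.float64(11.0), np.float64(11.0), np.float64(10.0), np.float64(9.0), np.float64(10.0), np.float64(10.0), np.float64(14.0), np.float64(28.0), np.float64(0.0)]
  mid [632.4 136.2] tangent deg -59.400000000000006
red None [681.8 165.5  57.7] ang -54.1 48.0 flange side r-span [np.float64(12.0), np.float64(9.0), np.float64(8.0), np.float64(11.0), np.float64(11.0), np.float64(11.0), np.float64(10.0), np.float64(10.0), np.float64(10.0), np.float64(10.0), np.float64(14.0), np.float64(22.0), np.float64(19.0)]
  mid [630.3 134.7] tangent deg -59.099999999999994
green 60 [451.4  49.8  60. ] ang 0.1 79.9 flange side r-span [np.float64(11.0), np.float64(9.0), np.float64(11.0), np.float64(9.0), np.float64(11.0), np.float64(12.0), np.float64(11.0), np.float64(13.0), np.float64(21.0), np.float64(31.0)]
  mid [471.5  -6.7] tangent deg 19.599999999999994
green None [451.2  50.3  60.5] ang 0.4 79.5 flange side r-span [np.float64(11.0), np.float64(10.0), np.float64(11.0), np.float64(11.0), np.float64(10.0), np.float64(12.0), np.float64(11.0), np.float64(13.0), np.float64(21.0), np.float64(31.0)]
  mid [471.3  -6.2] tangent deg 19.599999999999994
scope 337.0 260.8 318.0 289.4
scope 347.0 259.8 317.6 288.7
scope 357.0 259.7 318.0 288.8
scope 367.0 260.4 316.9 288.6
scope 377.0 272.8 302.3 287.5
scope 387.0 273.1 303.0 288.0
scope 397.0 272.7 302.3 287.5
scope 407.0 272.3 301.9 287.1
scope 417.0 271.9 302.9 287.4
scope 427.0 271.5 302.6 287.1
scope 437.0 274.0 298.3 286.1
scope 447.0 274.7 297.5 286.1
scope 457.0 274.3 293.9 284.1
syr 342 ((626.09228515625, -146.1054229736328), (36.90330505371094, 112.82559204101562), 47.88968276977539) [ 621.29030483 -145.39245433]
axis 133.40026564734902 ext -60.593546586625905 52.29425139866582
```

The close crop confirms that the small red airway at (233,120) is a bow with a flange, and green, scope and syringe match their descriptions.

```bash
cat > plan.py <<'E'
import sys; from h import *
from scipy.spatial.transform import Rotation as R
def rows(x,y,z,yaw):
    s=manip.observe();p=s["eef_pos"]*1000;q=R.from_quat(s["orientation"])
    t=np.radians(yaw);T=R.from_matrix(np.array([[np.cos(t),np.sin(t),0],[np.sin(t),-np.cos(t),0],[0,0,-1]]))
    print("shift cm",(q.inv().apply(np.array([x,y,z])-p)/10).round(2),"rot",(q.inv()*T).as_rotvec().round(3),"cur",p.round(1),"dist",np.linalg.norm(np.array([x,y,z])-p).round(),"F",s["contact_force"].round(1),"grip",round(s["gripper_width"],3),s["gripper_force"],"t",s["time"])
if __name__=="__main__": rows(*map(float,sys.argv[1:5]))
E
python3 plan.py 632 136 120 120.6
python3 - <<'E'
from h import *
c=manip.capture("top");print(cast(c,[(343.2,122.6)],.012))
E
```

```text
shift cm [ 64.16 -49.59   8.34] rot [-1.000e-03 -1.000e-03 -1.771e+00] cur [ 188.3 -542.9  202.7] dist 815.0 F [ 0.2  0.  -0.2] grip 1.0 0.0 t 0.2
[[ 0.6255699  -0.14847903]]
```

```bash
python3 -m crank '[[0,0,-12,0,0,0,50],[0,0,-12,0,0,0,50],[0,0,-12,0,0,0,50],[64.16,-49.6,-12,0,0,-1.77,50],[64.16,-49.6,-12,0,0,-1.77,50],[64.16,-49.6,-12,0,0,-1.77,50],[64.16,-49.6,-12,0,0,-1.77,50],[64.16,-49.6,-12,0,0,-1.77,50],[64.16,-49.6,-12,0,0,-1.77,50],[64.16,-49.6,-12,0,0,-1.77,50],[64.16,-49.6,-12,0,0,-1.77,50],[64.16,-49.6,-12,0,0,-1.77,50]]'; python3 plan.py 632 136 100 120.6
```

```text
time: 1.45
eef_pos: [0.4353, -0.1647, 0.3234]
orientation: [0.664, 0.748, 0.0, 0.0]
contact_force: [0.4, -0.4, 0.5]
gripper_width: 0.498
gripper_force: 0.0
shift cm [27.53 23.09 22.34] rot [ 0.     0.001 -0.415] cur [ 435.3 -164.7  323.4] dist 423.0 F [ 0.4 -0.4  0.5] grip 0.498 0.0 t 1.45
```

```bash
python3 -m crank '[[27.5,23.1,22.3,0,0,-0.415,50],[27.5,23.1,22.3,0,0,-0.415,50],[27.5,23.1,22.3,0,0,-0.415,50],[27.5,23.1,22.3,0,0,-0.415,50],[27.5,23.1,22.3,0,0,-0.415,50],[27.5,23.1,22.3,0,0,-0.415,50],[27.5,23.1,22.3,0,0,-0.415,50],[27.5,23.1,22.3,0,0,-0.415,50],[27.5,23.1,22.3,0,0,-0.415,50],[27.5,23.1,22.3,0,0,-0.415,50],[27.5,23.1,22.3,0,0,-0.415,50],[27.5,23.1,22.3,0,0,-0.415,50]]' | head -2; python3 plan.py 632 136 4 120.6;  python3 - <<'E'
from h import *
c=manip.capture("side");f=c["frame"][120:280,110:310,::-1];cv2.imwrite("pics/s1.png",cv2.resize(f,(750,600)))
E
```

```text
time: 2.65
eef_pos: [0.6335, 0.1317, 0.1016]
shift cm [0.46 0.08 9.76] rot [ 0.001  0.001 -0.007] cur [633.5 131.7 101.6] dist 98.0 F [ 0.5 -0.6 -0.6] grip 0.499 0.0 t 2.65
```

View pics/s1.png

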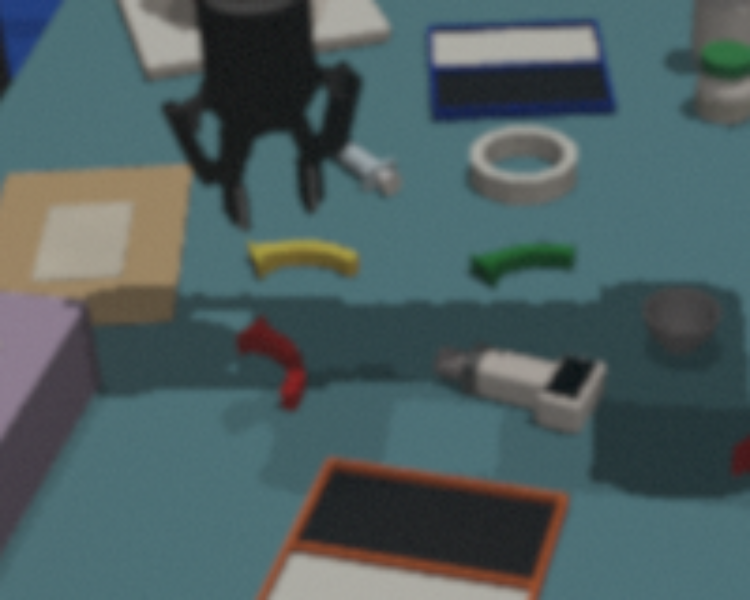

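```bash
python3 -m crank '[[0.46,0.1,5,0,0,0,50],[0.46,0.1,7.5,0,0,0,50],[0.46,0.1,9,0,0,0,50],[0.46,0.1,9.75,0,0,0,50],[0.46,0.1,9.75,0,0,0,0],[0.46,0.1,9.75,0,0,0,0],[0.46,0.1,9.75,0,0,0,0],[0.46,0.1,9.75,0,0,0,0],[0.46,0.1,9.75,0,0,0,0],[0.46,0.1,9.75,0,0,0,0]]'; python3 plan.py 503.2 -365.6 110 7.6;  python3 - <<'E'
from h import *
c=manip.capture("side");f=c["frame"][140:260,130:280,::-1];cv2.imwrite("pics/s2.png",cv2.resize(f,(750,600)))
E
```

```text
time: 3.7
eef_pos: [0.6318, 0.1372, 0.0031]
orientation: [0.498, 0.867, 0.0, 0.0]
contact_force: [-0.6, 0.4, 0.0]
gripper_width: 0.003
gripper_force: 0.0
shift cm [-36.96 -36.44 -10.69] rot [ 1.000e-03 -0.000e+00  1.966e+00] cur [631.8 137.2   3.1] dist 530.0 F [-0.6  0.4  0. ] grip 0.003 0.0 t 3.7
```

View pics/s2.png

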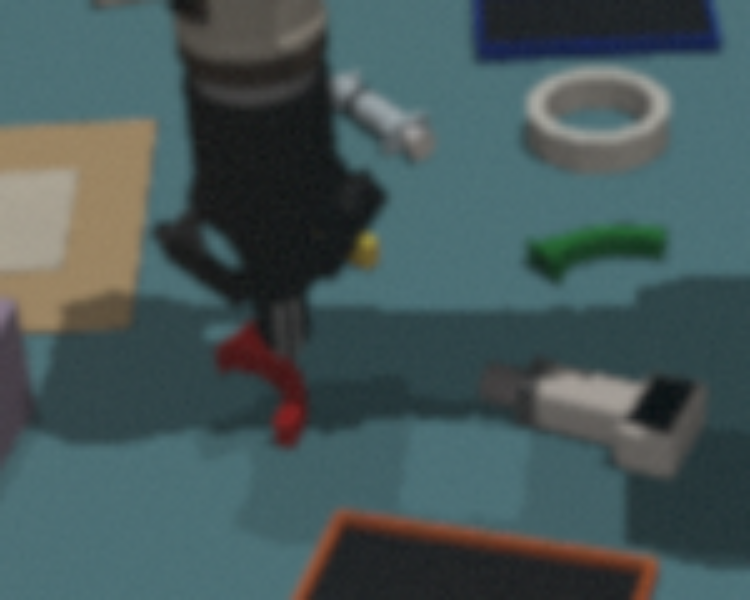

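Run:
```python
from h import *
c=manip.capture("side")
def proj(c,P):
    E=c["extrinsics"];q=E[:3,:3].T@(np.array(P)-E[:3,3]);K=c["mtx"];return [K[0,0]*q[0]/-q[2]+K[0,2],K[1,1]*-q[1]/-q[2]+K[1,2]]
print("tip",proj(c,[.6318,.1372,.0031]))
m=mask(c,"red",(160,180,210,240));p=np.argwhere(m)[:,::-1];print("px",p.mean(0),"cast",cast(c,p.mean(0),.012),"proj red mean",proj(c,[.6407,.1378,.012]))
t=manip.capture("top");m=mask(t,"red",(200,90,270,140));p=np.argwhere(m)[:,::-1];print(m.sum(),p.mean(0));print(proj(t,[.6318,.1372,.0031]))
f=t["frame"][70:170,190:315,::-1];cv2.imwrite("pics/t2.png",cv2.resize(f,(750,600)))
```

```text
tip [np.float64(187.94837142461117), np.float64(217.6407659431161)]
px [179.51219512 209.58536585] cast [[0.65902924 0.11317355]] proj red mean [np.float64(184.44794213975118), np.float64(215.121665837958)]
0 [nan nan]
[np.float64(234.63741703606945), np.float64(124.32143327500808)]<stdin>:7: RuntimeWarning: Mean of empty slice.
  ret = um.true_divide(
```

View pics/t2.png

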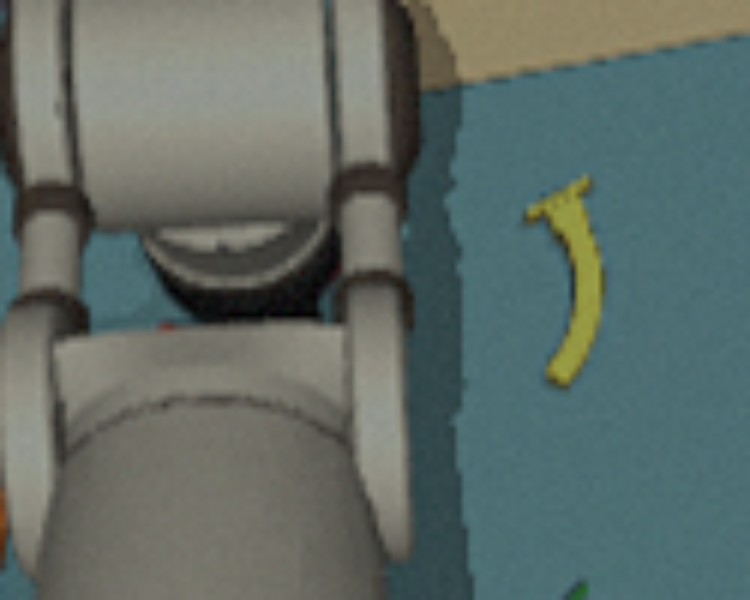

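The close view shows the shut fingers behind the bar (crop 285,340; bar at 270,385), so the grasp missed. I'll check whether the airway moved and how well the two views agree.

Run:
```python
from h import *
c=manip.capture("side")
def rm(fr):
    h=cv2.cvtColor(fr,cv2.COLOR_RGB2HSV).astype(int);m=((h[...,0]<9)|(h[...,0]>170))&(h[...,1]>110)&(h[...,2]>35)
    m=m.astype(np.uint8);o=m*0;o[190:240,160:205]=m[190:240,160:205];return o
f0=cv2.imread("pics/side0.png")[...,::-1].copy()
for f in(f0,c["frame"]):
    m=rm(f);p=np.argwhere(m)[:,::-1];print(m.sum(),p.mean(0),p.min(0),p.max(0),cast(c,p.mean(0),.009))
a=[]
for f in(f0,c["frame"]): a.append(cv2.resize(f[195:235,165:210,::-1],(400,356),interpolation=cv2.INTER_CUBIC))
cv2.imwrite("pics/cmp.png",np.hstack(a))
```

```text
149 [183.53691275 214.63758389] [174 205] [190 228] [[0.64456617 0.13186594]]
153 [183.37254902 215.03921569] [174 205] [190 228] [[0.64469748 0.13370867]]
```

View pics/cmp.png

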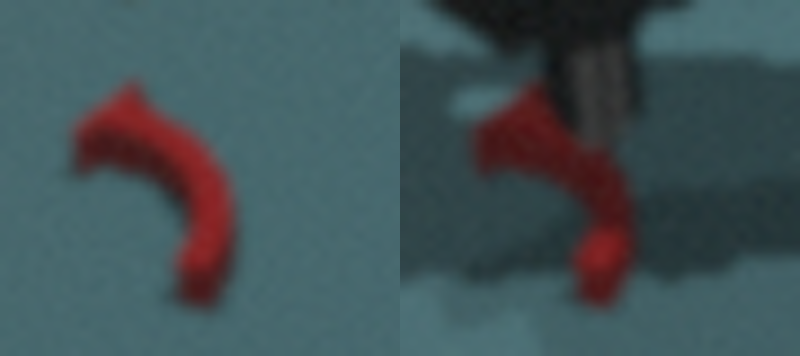

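Run:
```python
from h import *
c=manip.capture("side")
def proj(c,P):
    E=c["extrinsics"];q=E[:3,:3].T@(np.array(P)-E[:3,3]);K=c["mtx"];return np.round([K[0,0]*q[0]/-q[2]+K[0,2],K[1,1]*-q[1]/-q[2]+K[1,2]],1)
for z in(.1,.107,.115,.125):print(z,proj(c,[.6335,.1317,z]))
for z in(.003,.01,.018,.025):print(z,proj(c,[.6318,.1372,z]))
for q in [(.632,.136,.018),(.627,.133,.018),(.637,.139,.018),(.637,.139,0)]:print(q,proj(c,q))
```

```text
0.1 [184.6 187.6]
0.107 [184.4 185.4]
0.115 [184.1 182.9]
0.125 [183.8 179.7]
0.003 [188.  217.7]
0.01 [187.7 215.7]
0.018 [187.5 213.4]
0.025 [187.3 211.3]
(0.632, 0.136, 0.018) [187.5 213.1]
(0.627, 0.133, 0.018) [189.5 212.5]
(0.637, 0.139, 0.018) [185.5 213.7]
(0.637, 0.139, 0) [186.1 218.9]
```

The fingertips image about 6–7 px higher than the reported TCP projects (row 210.7 against 217.7), so they really stand roughly 20 mm higher and closed above the bar. I'll open and lower in small steps, watching the force.

```bash
python3 -m crank '[[0,0,0,0,0,0,60],[0,0,0,0,0,0,60],[0,0,0,0,0,0,60],[0,0,0.5,0,0,0,60],[0,0,0.5,0,0,0,60]]'|grep -E "eef|force"; python3 -m crank '[[0,0,0.5,0,0,0,60],[0,0,0.5,0,0,0,60]]'|grep -E "eef|force"
python3 - <<'E'
from h import *
c=manip.capture("side");f=c["frame"][180:240,150:225,::-1];cv2.imwrite("pics/s3.png",cv2.resize(f,(750,600),interpolation=cv2.INTER_CUBIC))
E
```

```text
eef_pos: [0.6309, 0.1372, -0.0032]
contact_force: [-0.0, -0.0, 0.3]
gripper_force: 0.0
eef_pos: [0.6309, 0.1372, -0.0082]
contact_force: [-0.0, -0.5, 0.1]
gripper_force: 0.0
```

View pics/s3.png

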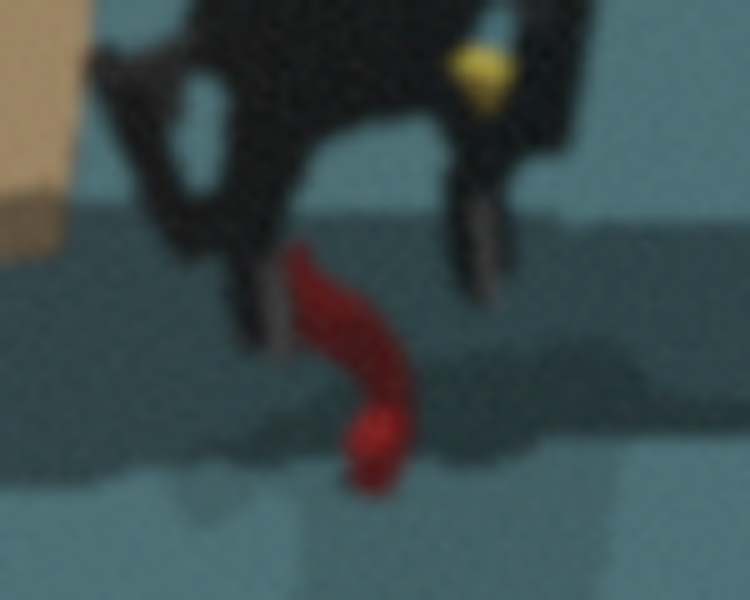

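```bash
python3 -m crank '[[0,0,0.7,0,0,0,60],[0,0,0.7,0,0,0,60],[0,0,0.7,0,0,0,30],[0,0,0.7,0,0,0,30],[0,0,0.7,0,0,0,30]]'|grep -E "eef|force|wid"; python3 -m crank '[[0,0,0,0,0,0,0],[0,0,0,0,0,0,0],[0,0,0,0,0,0,0],[0,0,0,0,0,0,0],[0,0,0,0,0,0,0]]'|grep -E "eef|force|wid"
python3 - <<'E'
from h import *
c=manip.capture("side");f=c["frame"][180:240,150:225,::-1];cv2.imwrite("pics/s4.png",cv2.resize(f,(750,600),interpolation=cv2.INTER_CUBIC))
E
```

```text
eef_pos: [0.6318, 0.1372, -0.014]
contact_force: [-0.2, 0.3, 0.3]
gripper_width: 0.303
gripper_force: 0.0
eef_pos: [0.6319, 0.1372, -0.0138]
contact_force: [-1.2, -1.4, 3.6]
gripper_width: 0.118
gripper_force: 58.3
```

```bash
python3 -m crank '[[0,0,-3,0,0,0,0],[0,0,-8,0,0,0,0],[0,0,-12,0,0,0,0],[0,0,-15,0,0,0,0],[0,0,-15,0,0,0,0]]'|grep -E "eef|force|wid"; python3 plan.py 503.2 -365.6 110 7.6
```

```text
eef_pos: [0.6353, 0.1375, 0.1418]
contact_force: [0.1, 0.8, -0.2]
gripper_width: 0.109
gripper_force: 57.9
shift cm [-36.78 -36.79   3.01] rot [ 0.011 -0.006  1.966] cur [635.3 137.5 141.8] dist 521.0 F [ 0.1  0.8 -0.2] grip 0.109 57.94463341415394 t 6.25
```

```bash
python3 -m crank '[[-36.8,-36.8,0,0,0,1.966,0],[-36.8,-36.8,0,0,0,1.966,0],[-36.8,-36.8,0,0,0,1.966,0],[-36.8,-36.8,0,0,0,1.966,0],[-36.8,-36.8,0,0,0,1.966,0],[-36.8,-36.8,0,0,0,1.966,0],[-36.8,-36.8,0,0,0,1.966,0],[-36.8,-36.8,0,0,0,1.966,0],[-36.8,-36.8,0,0,0,1.966,0],[-36.8,-36.8,0,0,0,1.966,0],[-36.8,-36.8,0,0,0,1.966,0],[-36.8,-36.8,0,0,0,1.966,0]]'|grep -E "eef|wid"; python3 plan.py 503.2 -365.6 60 7.6
```

```text
eef_pos: [0.4972, -0.369, 0.134]
gripper_width: 0.109
shift cm [ 0.68 -0.15  7.4 ] rot [-0.001  0.001  0.156] cur [ 497.2 -369.   134. ] dist 74.0 F [-0.3  0.  -0.1] grip 0.109 57.98916637140792 t 7.45
```

```bash
python3 -m crank '[[0.68,-0.15,2,0,0,0.156,0],[0.68,-0.15,5,0,0,0.156,0],[0.68,-0.15,9,0,0,0.156,0],[0.68,-0.15,9,0,0,0.156,0],[0.68,-0.15,9,0,0,0.156,0]]'|grep -E "eef|wid"; python3 plan.py 503.2 -365.6 -8 7.6
python3 - <<'E'
from h import *
c=manip.capture("side");f=c["frame"][100:190,190:302,::-1];cv2.imwrite("pics/s5.png",cv2.resize(f,(750,600),interpolation=cv2.INTER_CUBIC))
E
```

```text
eef_pos: [0.5044, -0.3617, 0.0447]
gripper_width: 0.109
shift cm [-0.16  0.38  5.26] rot [-0.003  0.002  0.01 ] cur [ 504.4 -361.7   44.7] dist 53.0 F [ 0.4 -1.2  1.4] grip 0.109 58.005939712165855 t 7.95
```

View pics/s5.png

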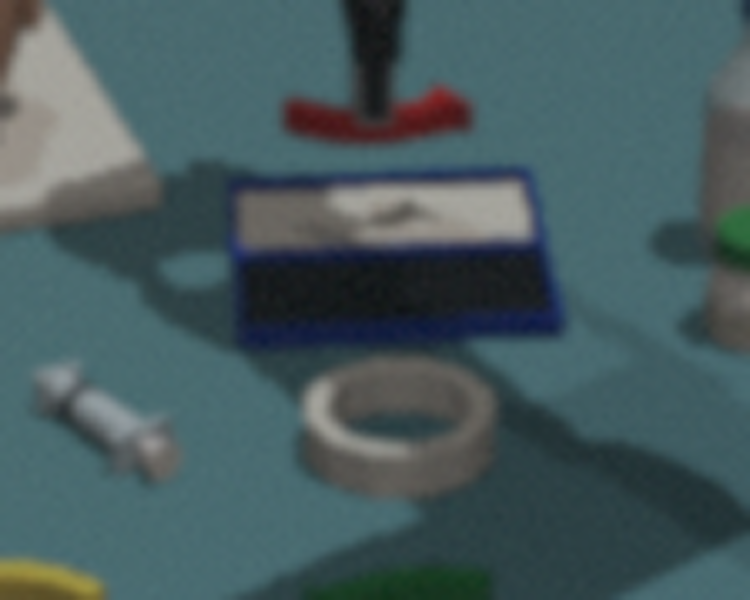

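```bash
python3 -m crank '[[-0.15,0.38,2,0,0,0.01,0],[-0.15,0.38,4,0,0,0.01,0],[-0.15,0.38,4.8,0,0,0.01,0],[-0.15,0.38,5.2,0,0,0.01,0],[-0.15,0.38,5.2,0,0,0.01,0],[-0.15,0.38,5.2,0,0,0.01,0]]'|grep -E "eef|wid|force"; python3 plan.py 503.2 -365.6 -9 7.6
```

```text
eef_pos: [0.5051, -0.3674, -0.0047]
contact_force: [-0.8, -0.2, -0.2]
gripper_width: 0.106
gripper_force: 58.0
shift cm [-0.16 -0.2   0.42] rot [ 0.002 -0.001  0.   ] cur [ 505.1 -367.4   -4.7] dist 5.0 F [-0.8 -0.2 -0.2] grip 0.106 58.00237224320881 t 8.6
```

```bash
python3 -m crank '[[-0.1,-0.15,0.15,0,0,0,0],[-0.1,-0.15,0.3,0,0,0,0],[-0.1,-0.15,0.3,0,0,0,0],[-0.1,-0.15,0.3,0,0,0,0]]'|grep -E "eef|wid|force"; python3 plan.py 503.2 -365.6 -9 7.6
```

```text
eef_pos: [0.5033, -0.3655, -0.0088]
contact_force: [-0.4, 0.4, 2.9]
gripper_width: 0.114
gripper_force: 58.3
shift cm [-0.01  0.01  0.02] rot [ 0. -0.  0.] cur [ 503.3 -365.5   -8.8] dist 0.0 F [-0.4  0.4  2.9] grip 0.114 58.32279824477155 t 9.0
```

```bash
python3 -m crank '[[0,0,0,0,0,0,20],[0,0,0,0,0,0,35],[0,0,0,0,0,0,35],[0,0,-1,0,0,0,35],[0,0,-4,0,0,0,35],[0,0,-9,0,0,0,70],[0,0,-14,0,0,0,70],[0,0,-16,0,0,0,70],[0,0,-16,0,0,0,70]]'|grep -E "eef|wid|force";python3 plan.py 463.9 158.1 120 -17.5
```

```text
eef_pos: [0.5053, -0.3676, 0.1569]
contact_force: [0.2, -0.8, 0.3]
gripper_width: 0.698
gripper_force: 0.0
shift cm [  2.84 -52.69   3.27] rot [ 0.007 -0.008  0.438] cur [ 505.3 -367.6  156.9] dist 529.0 F [ 0.2 -0.8  0.3] grip 0.698 0.0 t 9.9
```

```bash
python3 -m crank '[[2.8,-52.7,0,0,0,0.438,70],[2.8,-52.7,0,0,0,0.438,70],[2.8,-52.7,0,0,0,0.438,70],[2.8,-52.7,0,0,0,0.438,70],[2.8,-52.7,3.3,0,0,0.438,70],[2.8,-52.7,3.3,0,0,0.438,70],[2.8,-52.7,3.3,0,0,0.438,70],[2.8,-52.7,3.3,0,0,0.438,70],[2.8,-52.7,3.3,0,0,0.438,70],[2.8,-52.7,3.3,0,0,0.438,70],[2.8,-52.7,3.3,0,0,0.438,70],[2.8,-52.7,3.3,0,0,0.438,70]]'|grep -E "eef|wid|force";python3 plan.py 463.9 158.1 40 -17.5
python3 - <<'E'
from h import *
c=manip.capture("top")
h=cv2.cvtColor(c["frame"],cv2.COLOR_RGB2HSV).astype(int);m=((h[...,0]<9)|(h[...,0]>170))&(h[...,1]>90)&(h[...,2]>35)
o=np.zeros(m.shape,np.uint8);o[130:210,405:460]=m[130:210,405:460]
p,ce,sz,a=rect(c,o,.02);print("red",o.sum(),p.mean(0),ce,sz,a)
t=np.radians(7.6);u=np.array([np.cos(t),np.sin(t)]);v=np.array([-u[1],u[0]]);d=p*1000-[501,-371.9]
print("tray frame ranges x",(d@u).min(),(d@u).max(),"y",(d@v).min(),(d@v).max())
E
```

```text
eef_pos: [0.4587, 0.1638, 0.116]
contact_force: [0.4, 0.0, -0.2]
gripper_width: 0.694
gripper_force: 0.0
shift cm [0.69 0.39 7.6 ] rot [0.001 0.004 0.005] cur [458.7 163.8 116. ] dist 76.0 F [ 0.4  0.  -0.2] grip 0.694 0.0 t 11.1
red 221 [ 0.49936206 -0.37175031] [ 502.3 -374. ] [94.4 34.8] 14.2
tray frame ranges x -47.16473323087647 48.85215935493385 y -23.428057197998054 15.591972044449323
```

```bash
python3 -m crank '[[0.4,0.2,4,0,0,0.005,70],[0.5,0.3,7,0,0,0.005,70],[0.5,0.3,7,0,0,0.005,70],[0.5,0.3,7,0,0,0.005,70]]'|grep -E "eef|wid|force";python3 plan.py 463.9 158.1 -12 -17.5
```

```text
eef_pos: [0.4646, 0.1555, 0.0478]
contact_force: [-0.8, -0.4, -0.5]
gripper_width: 0.7
gripper_force: 0.0
shift cm [-0.14 -0.23  5.98] rot [ 0.001  0.001 -0.006] cur [464.6 155.5  47.8] dist 60.0 F [-0.8 -0.4 -0.5] grip 0.7 0.0 t 11.55
```

```bash
python3 -m crank '[[-0.1,-0.2,3,0,0,-0.005,70],[-0.1,-0.2,4.8,0,0,-0.005,70],[-0.1,-0.2,6,0,0,-0.005,70],[-0.1,-0.2,6,0,0,-0.005,70],[-0.1,-0.2,6,0,0,-0.005,70],[-0.1,-0.2,6,0,0,-0.005,0],[-0.1,-0.2,6,0,0,-0.005,0],[-0.1,-0.2,6,0,0,-0.005,0],[-0.1,-0.2,6,0,0,-0.005,0],[-0.1,-0.2,6,0,0,-0.005,0]]'|grep -E "eef|wid|force";python3 plan.py 463.9 158.1 -12 -17.5;python3 - <<'E'
from h import *
c=manip.capture("side");f=c["frame"][170:250,200:300,::-1];cv2.imwrite("pics/s6.png",cv2.resize(f,(750,600),interpolation=cv2.INTER_CUBIC))
E
```

```text
eef_pos: [0.4657, 0.1587, -0.0109]
contact_force: [-1.3, -0.4, 6.6]
gripper_width: 0.302
gripper_force: 59.9
shift cm [-0.16  0.12  0.11] rot [-0.001 -0.002  0.   ] cur [465.7 158.7 -10.9] dist 2.0 F [-1.3 -0.4  6.6] grip 0.302 59.88583266735077 t 12.55
```

View pics/s6.png

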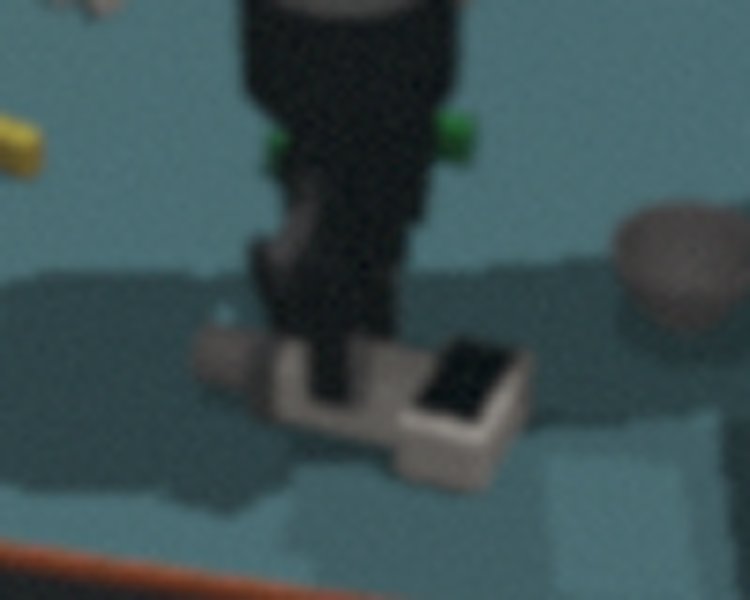

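The fingers hold the scope at the middle of its grip (crop 333,375).

```bash
python3 -m crank '[[0,0,-2,0,0,0,0],[0,0,-6,0,0,0,0],[0,0,-10,0,0,0,0],[0,0,-12,0,0,0,0],[0,0,-12,0,0,0,0]]'|grep -E "eef|wid|force";python3 plan.py 489.8 -288.7 110 7.6
```

```text
eef_pos: [0.4673, 0.1589, 0.1114]
contact_force: [-0.0, -0.3, -1.9]
gripper_width: 0.306
gripper_force: 59.7
shift cm [15.58 42.02  0.12] rot [-0.001 -0.008 -0.438] cur [467.3 158.9 111.4] dist 448.0 F [-0.  -0.3 -1.9] grip 0.306 59.65380549430847 t 13.1
```

```bash
python3 -m crank '[[15.6,42,0,0,0,-0.438,0],[15.6,42,0,0,0,-0.438,0],[15.6,42,0,0,0,-0.438,0],[15.6,42,0,0,0,-0.438,0],[15.6,42,0,0,0,-0.438,0],[15.6,42,0,0,0,-0.438,0],[15.6,42,0,0,0,-0.438,0],[15.6,42,0,0,0,-0.438,0],[15.6,42,0,0,0,-0.438,0],[15.6,42,0,0,0,-0.438,0],[15.6,42,0,0,0,-0.438,0],[15.6,42,0,0,0,-0.438,0]]'|grep -E "eef|wid|force";python3 plan.py 489.8 -288.7 20 7.6
```

```text
eef_pos: [0.486, -0.2877, 0.1057]
contact_force: [0.6, -0.0, -2.4]
gripper_width: 0.307
gripper_force: 59.8
shift cm [0.38 0.18 8.57] rot [-0.003  0.002 -0.001] cur [ 486.  -287.7  105.7] dist 86.0 F [ 0.6 -0.  -2.4] grip 0.307 59.84843730926514 t 14.3
```

```bash
python3 -m crank '[[0.3,0.1,4,0,0,0,0],[0.3,0.1,7,0,0,0,0],[0.3,0.1,8.6,0,0,0,0],[0.3,0.1,8.6,0,0,0,0],[0.3,0.1,8.6,0,0,0,0],[0.3,0.1,8.6,0,0,0,0]]'|grep -E "eef|wid|force";python3 plan.py 489.8 -288.7 -5 7.6
```

```text
eef_pos: [0.4916, -0.2902, 0.0238]
contact_force: [-0.8, 0.3, -1.5]
gripper_width: 0.308
gripper_force: 59.8
shift cm [-0.16 -0.18  2.88] rot [ 0.003 -0.002  0.001] cur [ 491.6 -290.2   23.8] dist 29.0 F [-0.8  0.3 -1.5] grip 0.308 59.78264272212982 t 14.9
```

```bash
python3 -m crank '[[-0.1,-0.15,1.5,0,0,0,0],[-0.1,-0.15,2.4,0,0,0,0],[-0.1,-0.15,2.8,0,0,0,0],[-0.1,-0.15,2.8,0,0,0,0],[-0.1,-0.15,2.8,0,0,0,0]]'|grep -E "eef|wid|force";python3 plan.py 489.8 -288.7 -6 7.6
```

```text
eef_pos: [0.4888, -0.2878, -0.0059]
contact_force: [-3.4, 1.7, 6.3]
gripper_width: 0.309
gripper_force: 60.7
shift cm [0.09 0.1  0.01] rot [-0.001  0.001  0.   ] cur [ 488.8 -287.8   -5.9] dist 1.0 F [-3.4  1.7  6.3] grip 0.309 60.747894644737244 t 15.4
```

```bash
python3 -m crank '[[0,0,0,0,0,0,40],[0,0,0,0,0,0,50],[0,0,0,0,0,0,50],[0,0,-1,0,0,0,50],[0,0,-4,0,0,0,50],[0,0,-9,0,0,0,50],[0,0,-13,0,0,0,50],[0,0,-13,0,0,0,50],[0,0,-13,0,0,0,50]]'|grep -E "eef|wid|force";python3 plan.py 471.5 -6.7 80 19.6
```

```text
eef_pos: [0.4899, -0.2888, 0.1256]
contact_force: [-0.5, 0.4, -0.2]
gripper_width: 0.496
gripper_force: 0.0
shift cm [  1.91 -28.21   4.49] rot [ 0.003 -0.002 -0.209] cur [ 489.9 -288.8  125.6] dist 286.0 F [-0.5  0.4 -0.2] grip 0.496 0.0 t 16.3
```

```bash
python3 -m crank '[[1.9,-28.2,0,0,0,-0.209,50],[1.9,-28.2,0,0,0,-0.209,50],[1.9,-28.2,0,0,0,-0.209,50],[1.9,-28.2,0,0,0,-0.209,50],[1.9,-28.2,0,0,0,-0.209,50],[1.9,-28.2,4.5,0,0,-0.209,50],[1.9,-28.2,7,0,0,-0.209,50],[1.9,-28.2,7,0,0,-0.209,50],[1.9,-28.2,7,0,0,-0.209,50],[1.9,-28.2,7,0,0,-0.209,50],[1.9,-28.2,7,0,0,-0.209,50]]'|grep -E "eef|wid|force";python3 plan.py 471.5 -6.7 -14 19.6
python3 - <<'E'
from h import *
c=manip.capture("top");m=mask(c,"pale",(375,130,460,210));t=np.radians(7.6);u=np.array([np.cos(t),np.sin(t)]);v=np.array([-u[1],u[0]])
o=m*0
h=cv2.cvtColor(c["frame"],cv2.COLOR_RGB2HSV);b=((h[...,2]>80)&(h[...,1]<90));o[130:210,375:462]=b[130:210,375:462]
p=cast(c,np.argwhere(o)[:,::-1],.03)*1000;d=p-[489.8,-288.7];d=np.c_[d@u,d@v];k=(abs(d[:,1])<33)&(abs(d[:,0])<73)
print("scope tray frame",k.sum(),d[k].min(0),d[k].max(0))
f=c["frame"][120:220,365:475,::-1];cv2.imwrite("pics/t3.png",cv2.resize(f,(660,600),interpolation=cv2.INTER_CUBIC))
E
```

```text
eef_pos: [0.4721, -0.0071, 0.0554]
contact_force: [-0.2, 0.2, 0.5]
gripper_width: 0.5
gripper_force: 0.0
shift cm [-0.06 -0.07  6.94] rot [ 0.002 -0.003 -0.002] cur [472.1  -7.1  55.4] dist 69.0 F [-0.2  0.2  0.5] grip 0.5 0.0 t 17.4
scope tray frame 457 [-60.64690552 -26.70717917] [59.82840313 29.21422817]
```

View pics/t3.png

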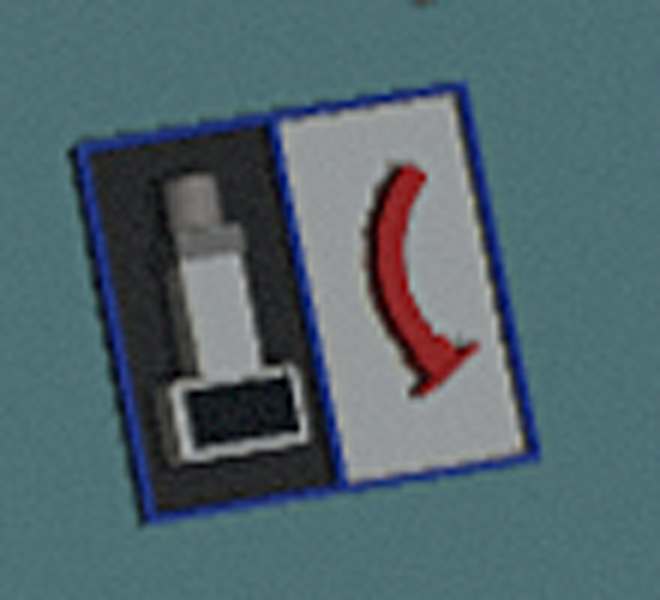

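The blue kit is good: scope centred on grey (240,320), red airway centred on white (415,285). Next, the green airway.

```bash
python3 -m crank '[[-0.05,-0.05,3,0,0,0,50],[-0.05,-0.05,5.5,0,0,0,50],[-0.05,-0.05,6.9,0,0,0,50],[-0.05,-0.05,6.9,0,0,0,50],[-0.05,-0.05,6.9,0,0,0,50],[-0.05,-0.05,6.9,0,0,0,0],[-0.05,-0.05,6.9,0,0,0,0],[-0.05,-0.05,6.9,0,0,0,0],[-0.05,-0.05,6.9,0,0,0,0],[-0.05,-0.05,6.9,0,0,0,0]]'|grep -E "eef|wid|force";python3 plan.py 471.5 -6.7 -14 19.6
```

```text
eef_pos: [0.4711, -0.0061, -0.0138]
contact_force: [-1.9, -0.9, 6.2]
gripper_width: 0.112
gripper_force: 57.9
shift cm [0.02 0.07 0.02] rot [ 0.002 -0.002 -0.   ] cur [471.1  -6.1 -13.8] dist 1.0 F [-1.9 -0.9  6.2] grip 0.112 57.91520184775436 t 18.45
```

```bash
python3 -m crank '[[0,0,-3,0,0,0,0],[0,0,-7,0,0,0,0],[0,0,-11,0,0,0,0],[0,0,-12,0,0,0,0],[0,0,-12,0,0,0,0]]'|grep -E "eef|wid|force";python3 plan.py 524.3 381 110 -10
```

```text
eef_pos: [0.4718, -0.0062, 0.1071]
contact_force: [0.9, 0.4, -0.8]
gripper_width: 0.106
gripper_force: 58.1
shift cm [ 17.93 -34.71  -0.31] rot [ 0.002 -0.005  0.516] cur [471.8  -6.2 107.1] dist 391.0 F [ 0.9  0.4 -0.8] grip 0.106 58.06530002737418 t 18.95
```

```bash
python3 -m crank '[[17.9,-34.7,0,0,0,0.516,0],[17.9,-34.7,0,0,0,0.516,0],[17.9,-34.7,0,0,0,0.516,0],[17.9,-34.7,0,0,0,0.516,0],[17.9,-34.7,0,0,0,0.516,0],[17.9,-34.7,0,0,0,0.516,0],[17.9,-34.7,0,0,0,0.516,0],[17.9,-34.7,0,0,0,0.516,0],[17.9,-34.7,2,0,0,0.516,0],[17.9,-34.7,6,0,0,0.516,0],[17.9,-34.7,6,0,0,0.516,0],[17.9,-34.7,6,0,0,0.516,0]]'|grep -E "eef|wid|force";python3 plan.py 524.3 381 -8 -10
```

```text
eef_pos: [0.5204, 0.3801, 0.0425]
contact_force: [0.7, -0.6, -0.1]
gripper_width: 0.11
gripper_force: 58.1
shift cm [ 0.39 -0.17  5.05] rot [0.003 0.004 0.   ] cur [520.4 380.1  42.5] dist 51.0 F [ 0.7 -0.6 -0.1] grip 0.11 58.11252585699549 t 20.15
```

```bash
python3 -m crank '[[0.3,-0.1,2,0,0,0,0],[0.3,-0.1,4,0,0,0,0],[0.3,-0.1,4.7,0,0,0,0],[0.3,-0.1,5,0,0,0,0],[0.3,-0.1,5,0,0,0,0],[0.3,-0.1,5,0,0,0,0]]'|grep -E "eef|wid|force";python3 plan.py 524.3 381 -9 -10
```

```text
eef_pos: [0.5264, 0.382, -0.0036]
contact_force: [-0.7, 0.8, -0.5]
gripper_width: 0.11
gripper_force: 58.1
shift cm [-0.19  0.14  0.54] rot [-0.001 -0.002  0.   ] cur [526.4 382.   -3.6] dist 6.0 F [-0.7  0.8 -0.5] grip 0.11 58.11327093309956 t 20.75
```

```bash
python3 -m crank '[[-0.1,0.1,0.2,0,0,0,0],[-0.1,0.1,0.4,0,0,0,0],[-0.1,0.1,0.4,0,0,0,0],[-0.1,0.1,0.4,0,0,0,0]]'|grep -E "eef|wid|force";python3 plan.py 524.3 381 -9 -10
```

```text
eef_pos: [0.5245, 0.3811, -0.0087]
contact_force: [0.0, -0.6, 2.4]
gripper_width: 0.109
gripper_force: 58.5
shift cm [-0.02  0.01  0.03] rot [-0.    -0.001  0.   ] cur [524.5 381.1  -8.7] dist 0.0 F [ 0.  -0.6  2.4] grip 0.109 58.49747274249239 t 21.15
```

```bash
python3 -m crank '[[0,0,0,0,0,0,20],[0,0,0,0,0,0,35],[0,0,0,0,0,0,35],[0,0,-1,0,0,0,35],[0,0,-4,0,0,0,35],[0,0,-9,0,0,0,60],[0,0,-14,0,0,0,60],[0,0,-14,0,0,0,60],[0,0,-14,0,0,0,60]]'|grep -E "eef|wid|force";python3 plan.py 625.6 -148.5 130 -45.5
python3 - <<'E'
from h import *
c=manip.capture("top");h=cv2.cvtColor(c["frame"],cv2.COLOR_RGB2HSV)
o=np.zeros(h.shape[:2],np.uint8);o[102:145,322:365]=(h[...,1]<75)[102:145,322:365]
n,l,st,_=cv2.connectedComponentsWithStats(o);o=l==1+np.argmax(st[1:,4])
p=cast(c,np.argwhere(o)[:,::-1],.012)*1000;t=np.radians(-45.5);u=np.array([np.cos(t),np.sin(t)]);v=np.array([-u[1],u[0]]);d=p-[625.6,-148.5];a=d@u;b=d@v
for k in np.arange(-65,70,6):
    w=b[(a>=k)&(a<k+6)]
    if len(w):print(k,len(w),w.min().round(),w.max().round(),w.mean().round(1))
E
```

```text
eef_pos: [0.5256, 0.3815, 0.1337]
contact_force: [0.2, -0.5, -0.4]
gripper_width: 0.598
gripper_force: 0.0
shift cm [19.03 50.47  0.31] rot [-0.004 -0.003  0.62 ] cur [525.6 381.5 133.7] dist 539.0 F [ 0.2 -0.5 -0.4] grip 0.598 0.0 t 22.05
-59 12 -10.0 8.0 -1.3
-53 17 -10.0 10.0 -0.6
-47 10 -5.0 6.0 0.5
-41 26 -16.0 15.0 -1.7
-35 34 -18.0 19.0 0.5
-29 20 -11.0 17.0 0.5
-23 18 -11.0 9.0 -0.6
-17 18 -11.0 9.0 -1.3
-11 21 -11.0 9.0 -1.8
-5 20 -11.0 9.0 -0.8
1 18 -12.0 9.0 -0.6
7 18 -12.0 9.0 -1.2
13 13 -10.0 7.0 -1.1
19 20 -12.0 9.0 -2.3
25 21 -14.0 8.0 -2.4
31 23 -14.0 10.0 -1.0
37 20 -14.0 12.0 -1.6
43 6 -5.0 1.0 -2.5
49 6 -5.0 0.0 -2.0
55 1 -1.0 -1.0 -1.5
```

```bash
python3 -m crank '[[19,50.5,0,0,0,0.628,60],[19,50.5,0,0,0,0.628,60],[19,50.5,0,0,0,0.628,60],[19,50.5,0,0,0,0.628,60],[19,50.5,0,0,0,0.628,60],[19,50.5,0,0,0,0.628,60],[19,50.5,0,0,0,0.628,60],[19,50.5,0,0,0,0.628,60],[19,50.5,0,0,0,0.628,60],[19,50.5,0,0,0,0.628,60],[19,50.5,0,0,0,0.628,60],[19,50.5,0,0,0,0.628,60]]'|grep -E "eef|wid|force";python3 plan.py 625.6 -149.9 40 -46
python3 - <<'E'
from h import *
c=manip.capture("top");h=cv2.cvtColor(c["frame"],cv2.COLOR_RGB2HSV).astype(int);m=(h[...,0]>45)&(h[...,0]<80)&(h[...,1]>110)&(h[...,2]>40)
o=np.zeros(m.shape,np.uint8);o[130:205,118:165]=m[130:205,118:165]
p=cast(c,np.argwhere(o)[:,::-1],.02)*1000-[527.5,387.5];t=np.radians(-10);u=np.array([np.cos(t),np.sin(t)]);v=np.array([-u[1],u[0]])
print("green",o.sum(),(p@u).min(),(p@u).max(),(p@v).min(),(p@v).max())
E
```

```text
eef_pos: [0.6228, -0.1543, 0.1286]
contact_force: [-0.2, 0.5, -0.0]
gripper_width: 0.598
gripper_force: 0.0
shift cm [-0.11 -0.53  8.86] rot [ 0.002  0.002 -0.005] cur [ 622.8 -154.3  128.6] dist 89.0 F [-0.2  0.5 -0. ] grip 0.598 0.0 t 23.3
green 152 -42.213136730111216 36.56216507843708 -12.680258212874906 15.904757735314996
```

```bash
python3 -m crank '[[0,-0.3,4,0,0,0,60],[0,-0.4,8,0,0,0,60],[0,-0.4,8,0,0,0,60],[0,-0.4,8,0,0,0,60],[0,-0.4,8,0,0,0,60]]'|grep -E "eef|wid|force";python3 plan.py 625.6 -149.9 -13 -46
```

```text
eef_pos: [0.6282, -0.1466, 0.0532]
contact_force: [0.5, 0.5, 0.1]
gripper_width: 0.602
gripper_force: 0.0
shift cm [0.04 0.42 6.62] rot [-0.001 -0.003  0.002] cur [ 628.2 -146.6   53.2] dist 66.0 F [0.5 0.5 0.1] grip 0.602 0.0 t 23.85
```

```bash
python3 -m crank '[[0,0.3,3,0,0,0,60],[0,0.3,5,0,0,0,60],[0,0.3,5,0,0,0,60],[0,0.3,5,0,0,0,60],[0,0.3,5,0,0,0,60]]'|grep -E "eef|wid|force";python3 plan.py 625.6 -149.9 -13 -46
```

```text
eef_pos: [0.6265, -0.1495, 0.0036]
contact_force: [0.0, -0.3, -0.1]
gripper_width: 0.599
gripper_force: 0.0
shift cm [-0.04  0.1   1.66] rot [-0.002 -0.004  0.001] cur [ 626.5 -149.5    3.6] dist 17.0 F [ 0.  -0.3 -0.1] grip 0.599 0.0 t 24.35
```

```bash
python3 -m crank '[[0,0.1,1,0,0,0,60],[0,0.1,1.7,0,0,0,60],[0,0.1,1.7,0,0,0,60],[0,0.1,1.7,0,0,0,0],[0,0.1,1.7,0,0,0,0],[0,0.1,1.7,0,0,0,0],[0,0.1,1.7,0,0,0,0],[0,0.1,1.7,0,0,0,0]]'|grep -E "eef|wid|force"; python3 -m crank '[[0,0,-3,0,0,0,0],[0,0,-7,0,0,0,0],[0,0,-11,0,0,0,0],[0,0,-12,0,0,0,0],[0,0,-12,0,0,0,0],[0,0,-12,0,0,0,0]]'|grep -E "eef|wid|force";python3 plan.py 514.9 304.4 110 -10
```

```text
eef_pos: [0.6243, -0.1496, -0.0156]
contact_force: [-0.9, 0.4, 2.5]
gripper_width: 0.176
gripper_force: 57.7
eef_pos: [0.6228, -0.149, 0.102]
contact_force: [-0.2, 0.8, -1.5]
gripper_width: 0.18
gripper_force: 57.3
shift cm [-40.09 -23.76  -0.72] rot [ 0.     0.003 -0.628] cur [ 622.8 -149.   102. ] dist 466.0 F [-0.2  0.8 -1.5] grip 0.18 57.28765547275543 t 25.75
```

```bash
python3 -m crank '[[-40.1,-23.8,0,0,0,-0.628,0],[-40.1,-23.8,0,0,0,-0.628,0],[-40.1,-23.8,0,0,0,-0.628,0],[-40.1,-23.8,0,0,0,-0.628,0],[-40.1,-23.8,0,0,0,-0.628,0],[-40.1,-23.8,0,0,0,-0.628,0],[-40.1,-23.8,0,0,0,-0.628,0],[-40.1,-23.8,0,0,0,-0.628,0],[-40.1,-23.8,0,0,0,-0.628,0],[-40.1,-23.8,0,0,0,-0.628,0],[-40.1,-23.8,0,0,0,-0.628,0],[-40.1,-23.8,0,0,0,-0.628,0]]'|grep -E "eef|wid|force";python3 plan.py 514.9 304.4 20 -10
python3 - <<'E'
from h import *
c=manip.capture("side");f=c["frame"][160:320,160:300,::-1];cv2.imwrite("pics/s7.png",cv2.resize(f,(525,600),interpolation=cv2.INTER_CUBIC))
E
```

```text
eef_pos: [0.5154, 0.3032, 0.102]
contact_force: [-0.0, 0.0, -0.0]
gripper_width: 0.18
gripper_force: 57.4
shift cm [-0.05 -0.13  8.2 ] rot [0.002 0.002 0.001] cur [515.4 303.2 102. ] dist 82.0 F [-0.  0. -0.] grip 0.18 57.42057502269745 t 26.95
```

View pics/s7.png

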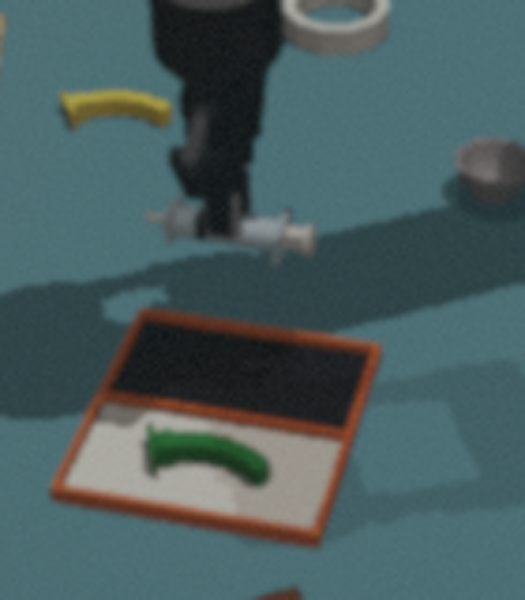

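The syringe is held level at mid-barrel (228,215), and the green airway lies on white at (205,455). I'll lower the syringe now.

```bash
python3 -m crank '[[0,-0.1,4,0,0,0,0],[0,-0.1,7,0,0,0,0],[0,-0.1,9.5,0,0,0,0],[0,-0.1,10.2,0,0,0,0],[0,-0.1,10.2,0,0,0,0],[0,-0.1,10.2,0,0,0,0]]'|grep -E "eef|wid|force";python3 plan.py 514.9 304.4 -10 -10
```

```text
eef_pos: [0.5178, 0.3049, 0.0032]
contact_force: [0.5, -0.5, -0.2]
gripper_width: 0.179
gripper_force: 57.4
shift cm [-0.28  0.1   1.32] rot [-0.001 -0.002 -0.001] cur [517.8 304.9   3.2] dist 14.0 F [ 0.5 -0.5 -0.2] grip 0.179 57.428966760635376 t 27.6
```

```bash
python3 -m crank '[[-0.2,0.1,0.5,0,0,0,0],[-0.2,0.1,0.9,0,0,0,0],[-0.2,0.1,1.1,0,0,0,0],[-0.2,0.1,1.1,0,0,0,0],[-0.2,0.1,1.1,0,0,0,0]]'|grep -E "eef|wid|force";python3 plan.py 514.9 304.4 -10 -10
```

```text
eef_pos: [0.5142, 0.3047, -0.0091]
contact_force: [0.6, -0.4, -0.5]
gripper_width: 0.184
gripper_force: 57.4
shift cm [0.07 0.02 0.09] rot [-0. -0.  0.] cur [514.2 304.7  -9.1] dist 1.0 F [ 0.6 -0.4 -0.5] grip 0.184 57.42657959461212 t 28.1
```

```bash
python3 -m crank '[[0,0,0.1,0,0,0,0],[0,0,0.2,0,0,0,0],[0,0,0.2,0,0,0,0]]'|grep -E "eef|wid|force"
```

```text
eef_pos: [0.5144, 0.3048, -0.0107]
contact_force: [-1.0, -0.9, 3.5]
gripper_width: 0.181
gripper_force: 58.4
```

Contact at 3.5 N: I'll release, lift and move clear.

```bash
python3 -m crank '[[0,0,0,0,0,0,25],[0,0,0,0,0,0,35],[0,0,0,0,0,0,45],[0,0,0,0,0,0,45],[0,0,-1,0,0,0,45],[0,0,-4,0,0,0,45],[0,0,-9,0,0,0,45],[0,0,-14,0,0,0,45],[0,0,-18,0,0,0,45],[0,0,-18,0,0,0,45]]'|grep -E "eef|wid|force"; python3 -m crank '[[0,28,0,0,0,0,45],[0,28,0,0,0,0,45],[0,28,0,0,0,0,45],[0,28,0,0,0,0,45],[0,28,0,0,0,0,45],[0,28,0,0,0,0,45],[0,28,0,0,0,0,45],[0,28,0,0,0,0,45],[0,28,0,0,0,0,45]]'|grep -E "eef|wid|force"
python3 - <<'E'
from h import *
c=manip.capture("top");f=c["frame"][75:225,60:480,::-1]
a=cv2.resize(f,(798,285),interpolation=cv2.INTER_AREA);b=cv2.resize(c["frame"][125:212,112:202,::-1],(310,300),interpolation=cv2.INTER_CUBIC)
s=manip.capture("side");d=cv2.resize(s["frame"][120:320,160:360,::-1],(300,300));cv2.imwrite("pics/end.png",np.vstack([a,np.pad(np.hstack([b,d]),((0,0),(0,188),(0,0)))]))
E
```

```text
eef_pos: [0.5188, 0.3063, 0.1778]
contact_force: [1.5, -0.4, 0.5]
gripper_width: 0.452
gripper_force: 0.0
eef_pos: [0.4657, 0.0297, 0.1688]
contact_force: [0.6, -0.3, -0.2]
gripper_width: 0.449
gripper_force: 0.0
```

View pics/end.png

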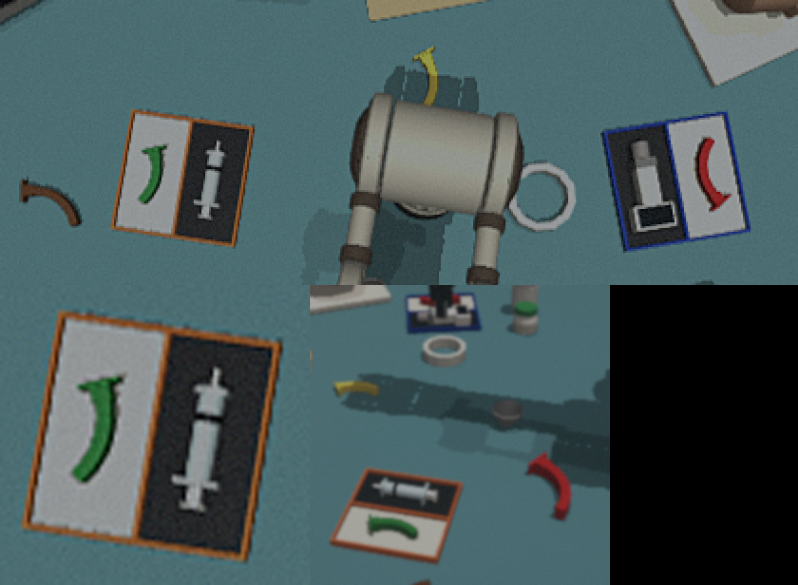

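The final view shows both kits centred and aligned, with the yellow airway and the tape where they were.

```bash
python3 -c "
from bench import manip;print(manip.hand_in())"
```

```text
the job is handed in; nothing more can be done
None
```

I made up both kits and handed the job in at about 30 s on the robot's clock; the final pictures show all four items lying centred and lengthwise in the right compartments, with the yellow airway and the tape untouched.

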